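# Hang the lift-off door back on the reagent cabinet

### The job

The small white reagent cabinet on the lab bench is missing its lift-off door. Take the door that fits it, the taller of the two standing in the wooden rack, and hang it on the cabinet's two upright hinge pins: lower it, do not drop it, until both knuckles sit fully down on their brackets, then let go. The door may be left open at any angle; leave the shorter door standing in the rack.

Things in the scene. Friction and masses are not known exactly. Their poses are not given: they have to be found in the camera images.
- door: Taller lift-off door, white, 0.2-0.45 kg. Origin: hinge axis, underside of lower knuckle; z up. Panel 8 mm thick in x, y -32 to -162, z -30 to +150 mm. Grip tab on its top edge, over its mass centre: 16 mm thick in x, 60 long centred at y -87, z +150 to +195. Two grey ring knuckles on the axis: 34 mm outside, 26 bore, 25 tall, undersides at z 0 and +110. In the rack +y points roughly to world +y.
- short_door: Shorter door, to be left: like the taller but panel z -30 to +90 mm, tab to +135, knuckle undersides 60 mm apart. Same origin and axes. Both doors stand upright, parallel, panels 120 mm apart, either order, loosely (1 mm play) in the slots of a fixed plywood rack whose posts reach 62 mm above the bench (door origin at 42): raise a door straight up 55 mm or more to free it.
- lower_pin (a point): Foot of the cabinet's lower hinge pin, on its bracket's top face, 60 mm above the bench. z up along the pin, +y into the cabinet, x along its front. A like pin stands 110 mm higher on the same axis. Pins: steel, 22 mm diameter, 30 tall, upper 19 tapering to a 4 mm tip. Brackets: 36 mm discs 10 thick on arms from the cabinet. Door hung home: its origin within about 3 mm of this point.
- cabinet: Fixed white steel cabinet with no door. Origin: on the pins' axis at bench level, axes as lower_pin. Open front at y +30 mm, looking to -y; x -190 to +20, 170 deep, 240 high. There are 70 mm between the lower pin's tip and the upper bracket's underside: bring the door in from the open side (-y) with each knuckle just above its own pin, then lower it. Hung, it swings freely.
Mind the look-alikes: they are no part of the job. What is shaped like the door but blue or yellow is not meant.

How it is judged:
On the way:
1. the taller door is raised clear of the rack (height (world z) of door above 0.09 m), for 0.1 s.
At the end, for the whole second after the job is handed in: Taller door on both pins: hinge axis within 10 mm of the pins' axis, knuckles within 10 mm of resting on the brackets, upright within 7 degrees, at rest (under 50 mm/s), released. Shorter door in its slot, upright within 10 degrees, within 40 mm of its start (horizontal distance between door and lower_pin below 0.01 m and z of door in the frame of lower_pin between -0.006 and 0.01 m and angle between door's own z axis and vertical below 0.12 rad and linear speed of door below 0.05 m/s and distance of short_door from where it was at the start of the episode below 0.04 m and angle between short_door's own z axis and vertical below 0.17 rad); the robot touches nothing.
It fails at once if the door is dropped onto the pins (falls faster than 0.4 m/s out of the gripper near the hinge) (distance between door and lower_pin below 0.06 m and linear speed of door above 0.4 m/s and contact force between the fingers and door below 0.5 N).
It fails at once if the shorter door is taken from the rack or knocked over (distance of short_door from where it was at the start of the episode above 0.06 m or angle between short_door's own z axis and vertical above 0.35 rad).
It also fails if it takes over 42 s, if anything falls off the work surface, if the arm or the gripper's body presses on something with over 40 N, if the wrist force passes 120 N, or if a joint passes its speed limit or range.

### The arm

A 7-joint arm with a two-finger parallel gripper is mounted at the origin on the work surface. World frame = base frame: x ahead of the robot, y to its left, z up, the work surface at z = 0. Lengths are in m, angles in rad, forces in N, time in s.
With the tool pointing down it reaches from about 0.425 to 0.875 m from the base axis. Payload 4.7 kg.
Tool frame: the origin (TCP) lies between the finger pads; the fingertips stand 25 mm ahead of it and the grasp point (between the pads) lies 6 mm ahead of it; z points along the fingers, y is the direction in which the jaws open and shut (so a half turn about z gives the same grasp; the last joint's range is limited). The gripper opens to 87 mm and grips with 3 to 60 N. Pads are 19 mm wide; open, the fingers measure 117 mm over their backs; the gripper's body (75 mm by 190 mm) begins 51 mm behind the grasp point.
Start: joints at [-1.159, 0.321, -0.07, 1.45, 0.023, 1.371, -0.057], TCP at [0.252, 0.599, 0.248] pointing down, gripper open.
Joint ranges: [-2.86, 2.86], [-0.3, 2.09], [-1.38, 1.24], [0.06, 2.45], [-1.56, 4.7], [0.09, 2.05], [-2.69, 2.69]. Speed limits (rad/s): [2.57, 2.57, 3.14, 3.14, 3.14, 3.14, 3.14].

### API

Orientations are given as a rotation vector (axis times angle).
In Python, from bench import * gives the robot as it stands.
- The arm moves only by the tool send_rows, never from a script. Its arguments are lists of equal length, an entry for each row: "rotation": the turn, a rotation vector about the tool's x, y, z in degrees, a list of three; "slide": the shift along the tool's x, y, z in mm, a list of three; "fingers": the gripper command: -1 is fully open, 1 is shut, values between are in proportion. In form: {"rotation": [[wx, wy, wz], ...], "slide": [[tx, ty, tz], ...], "fingers": [fingers, ...]}. A call has 1 to 12 rows; each row is the pose to reach, as a shift and turn from the pose commanded when the call began, along the tool's axes at that moment; what a row does not reach only later rows make up. A row lasts 1/10 s, in which the tool goes at most 50 mm and 8.59 degrees, less where a joint would pass 70% of its speed; a pose out of reach is approached as far as the arm can. A call with a gripper value outside its range is refused whole. The fingers move at their own pace and stop on an object; "force" is the grip in N (left out, the last holds). Time passes only in rows, so rows that repeat a pose let the fingers close. It gives the time, the measured TCP pose, the force and the opening at its end, in the units of the state.
- get_state(): the state, without advancing time (a new reading comes with each control period).
- get_image(name): name is "scene" or "top" or "wrist"; returns the picture (384x512x3 uint8, red, green, blue); there is no depth.
- camera_model(name): a dict with "intrinsics" (3x3 intrinsics, pixels), "k1" (the pictures are not rectified: a ray, as slopes to the right and down, at radius r is drawn at 1 + k1 r^2 times it, then the intrinsics apply), "rvec" (rotation vector, rad) and "tvec" (3), from world to camera coordinates, as OpenCV has them. Camera axes: x right, y down, z forward; pixel columns grow to the right and rows downward; lengths in m; the calibration is good to about 2 mm. A picture is of the moment at which its call begins: read the wrist's pose just before it. camera_model takes no time and is no camera call; for the wrist camera it gives the pose at the moment of the call.
- close_job(): hands the job in, once; it reports no verdict.
The state is a dict: "time": time; "joint_positions": joint angles; "qd": joint speeds; "joint_torque": joint torques, N m; "position": TCP position; "tool_rot": TCP orientation; "ft_force": force on the tool from outside, world axes, zero at the start; "torque": the same for the moment, N m; "grip_width": opening from 0.0 (shut) to 1.0 (fully open).
Only numpy, scipy, OpenCV 4.12 (cv2) and the standard library are available. Lean on these libraries where they do the work, as an engineer would, in place of code of your own. Each camera call takes 0.05 s, during which the arm holds its last target.

## Working session

There is one attempt and no reset: what is moved stays moved. The work goes in short steps, Python scripts to look and compute and a tool call to move; the robot and the scene stay as the last step left them, time stands still between calls to the robot, and variables do not carry over. Pictures are saved under pics/ and viewed, and the job is handed in when it is done.

Besides the shell and the picture viewer there is one more tool, called after "Request:" in YAML: its name, and indented under it one key for each argument. send_rows: Moves the arm, as the interface text tells. Its arguments: {"type":"object","properties":{"rotation":{"type":"array"},"slide":{"type":"array"},"fingers":{"type":"array"},"force":{"type":"number"}},"required":["rotation","slide","fingers"]}

```bash
mkdir -p pics; python3 - <<'E'
from bench import *
import cv2
s=get_state();print({k:s[k] for k in('time','position','tool_rot','grip_width','ft_force')})
for n in("scene","top","wrist"):
    m=camera_model(n);print(n,m)
    im=get_image(n);cv2.imwrite(f"pics/{n}0.png",im[:,:,::-1])
E
ls
```

```text
{'time': 0.0, 'position': array([0.25164517, 0.59876043, 0.2464466 ]), 'tool_rot': array([-6.20711986e-01, -3.07934414e+00,  2.99124894e-03]), 'grip_width': 0.9954217686272886, 'ft_force': array([0.16998312, 0.53791052, 0.37559715])}
scene {'intrinsics': array([[457.84087779,   0.        , 256.60510823],
       [  0.        , 457.84087779, 191.284159  ],
       [  0.        ,   0.        ,   1.        ]]), 'k1': 0.018049439680556674, 'rvec': array([ 1.73204247,  1.4684875 , -0.80693077]), 'tvec': array([ 0.09676226, -0.17599952,  1.56610155])}
top {'intrinsics': array([[430.4349348 ,   0.        , 254.11155668],
       [  0.        , 430.4349348 , 184.67000165],
       [  0.        ,   0.        ,   1.        ]]), 'k1': -0.152345692292046, 'rvec': array([ 2.17212638, -2.14412578,  0.09973161]), 'tvec': array([-0.13225807,  0.40571996,  1.32029454])}
wrist {'intrinsics': array([[272.27646999,   0.        , 253.13927144],
       [  0.        , 272.27646999, 193.22391725],
       [  0.        ,   0.        ,   1.        ]]), 'k1': -0.06254527645140234, 'rvec': array([-2.40315404, -1.59682218, -0.23561533]), 'tvec': array([-0.64868123, -0.03471534,  0.39204712])}
pics
```

View pics/scene0.png

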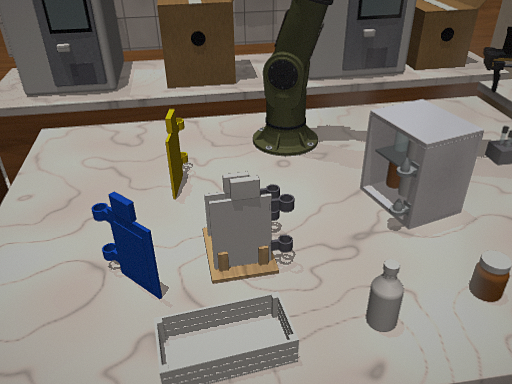

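View pics/top0.png

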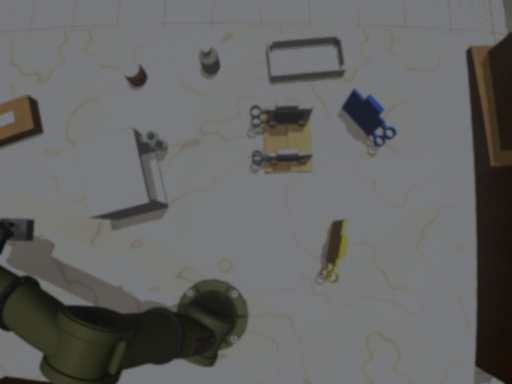

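View pics/wrist0.png

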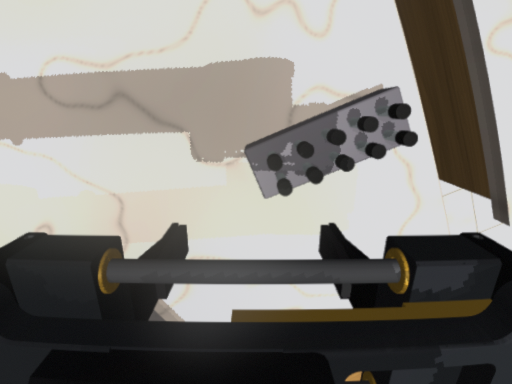

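```bash
cat > h.py <<'E'
import numpy as np,cv2
from bench import *
from scipy.spatial.transform import Rotation as R
def ray(m,uv):
    K=m["intrinsics"];d=np.array([(uv[0]-K[0,2])/K[0,0],(uv[1]-K[1,2])/K[1,1]]);s=d.copy()
    for _ in range(20): s=d/(1+m["k1"]*(s@s))
    Rm=R.from_rotvec(m["rvec"]).as_matrix();t=np.array(m["tvec"])
    v=Rm.T@np.array([s[0],s[1],1]);return -Rm.T@t,v/np.linalg.norm(v)
def proj(m,P):
    c=R.from_rotvec(m["rvec"]).as_matrix()@np.array(P)+m["tvec"];s=c[:2]/c[2];s=s*(1+m["k1"]*(s@s))
    K=m["intrinsics"];return np.array([K[0,0]*s[0]+K[0,2],K[1,1]*s[1]+K[1,2]])
def tri(obs):
    A=np.zeros((3,3));b=np.zeros(3)
    for m,uv in obs:
        o,v=ray(m,uv);Q=np.eye(3)-np.outer(v,v);A+=Q;b+=Q@o
    P=np.linalg.solve(A,b);return P,[np.round(proj(m,P)-uv,1) for m,uv in obs]
def onz(m,uv,z):
    o,v=ray(m,uv);return o+v*(z-o[2])/v[2]
def crop(f,o,x0,y0,w,h,k):
    im=cv2.imread(f)[y0:y0+h,x0:x0+w];im=cv2.resize(im,None,fx=k,fy=k,interpolation=cv2.INTER_CUBIC)
    st=10
    for i in range(-x0%st,w,st): cv2.line(im,(i*k,0),(i*k,6),(0,0,255),1); (x0+i)%20==0 and cv2.putText(im,str(x0+i),(i*k,16),0,.35,(0,0,255))
    for j in range(-y0%st,h,st): cv2.line(im,(0,j*k),(6,j*k),(0,0,255),1); (y0+j)%20==0 and cv2.putText(im,str(y0+j),(8,j*k+4),0,.35,(0,0,255))
    cv2.imwrite(o,im)
E
python3 - <<'E'
from h import *
crop("pics/scene0.png","pics/c1.png",195,165,110,120,5)
crop("pics/scene0.png","pics/c2.png",355,95,130,130,4)
crop("pics/top0.png","pics/c3.png",240,90,90,90,6)
crop("pics/top0.png","pics/c4.png",90,115,90,110,5)
E
```

```text
(no output)
```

View pics/c1.png

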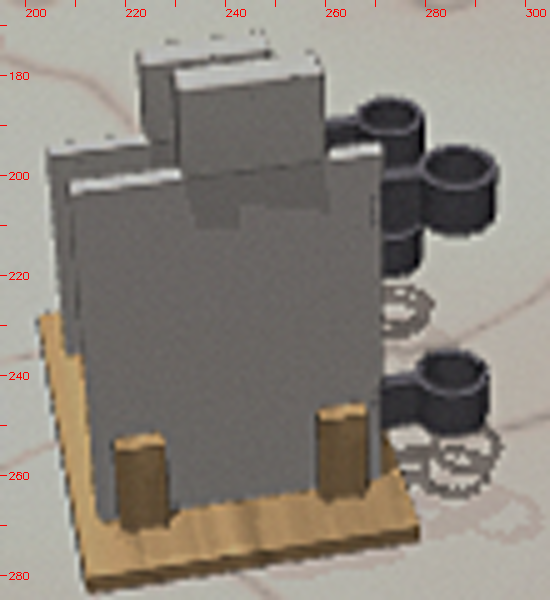

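View pics/c2.png

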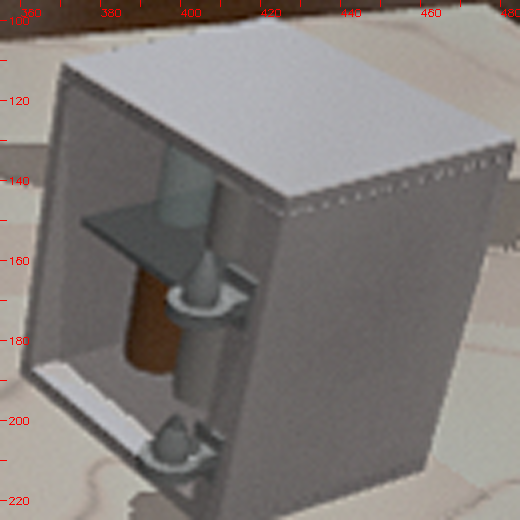

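View pics/c3.png

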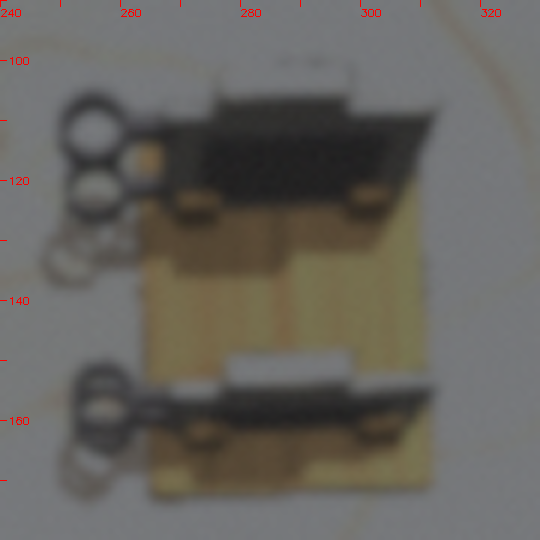

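View pics/c4.png

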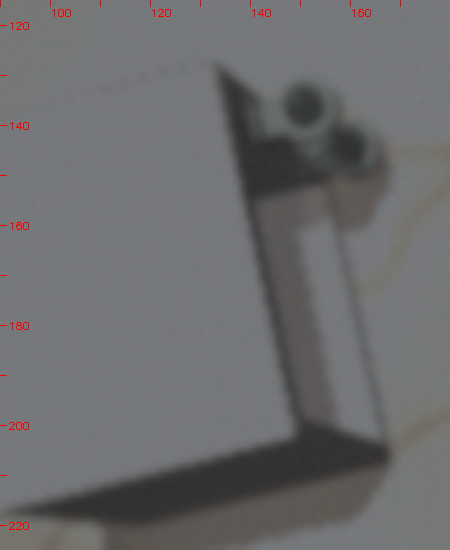

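```bash
python3 - <<'E'
from h import *
S=camera_model("scene");T=camera_model("top")
np.set_printoptions(precision=4,suppress=True)
print("cams",ray(S,(256,191))[0],ray(T,(256,191))[0])
for n,a,b in [("tabC",(244.8,179.2),(287.7,102.7)),("tab -y end",(230.2,180.8),(299.2,102.5)),("tab +y end",(259.3,177.9),(276.2,103)),("ringU",(286.6,197.6),(255.5,110.8)),("pinU tip",(406.5,157),(150.6,136)),("pinL tip",(399,198.3),(160.4,144.6)),
 ("panel -y corner",(209.5,203),(312,108))]:
    print(n,*tri([(S,a),(T,b)]))
# rack edges on top at z~0.01
for n,b in [("short tabC ",(288,152))]: print(n,onz(T,b,.177))
for b in [(133,127),(150,202),(168,207),]: print(onz(T,b,.24),onz(T,b,0.0))
for a in [(371,111.5),(427,145),(483,130.7),(421,99)]: print("cabtop",onz(S,a,.24))
E
```

```text
cams [ 1.3748 -0.3073  0.7131] [ 0.2626 -0.1493  1.3543]
tabC [ 0.6068 -0.2164  0.2351] [array([-0.7,  0. ]), array([-0.5, -0.1])]
tab -y end [ 0.6078 -0.2465  0.2354] [array([-1.1, -0. ]), array([-0.8, -0.1])]
tab +y end [ 0.6058 -0.1863  0.2342] [array([-0.3,  0. ]), array([-0.2, -0. ])]
ringU [ 0.6003 -0.1291  0.1763] [array([-0.7,  0. ]), array([-0.5, -0.1])]
pinU tip [0.5218 0.163  0.2002] [array([-1.9,  0.4]), array([-1.4, -0.6])]
pinL tip [0.521  0.1631 0.086 ] [array([-2.4,  0.4]), array([-1.7, -0.6])]
panel -y corner [ 0.6072 -0.2886  0.1867] [array([-0.1, -0. ]), array([-0.1, -0. ])]
short tabC  [ 0.4828 -0.2224  0.177 ]
[0.5361 0.1981 0.24  ] [0.595  0.2729 0.    ]
[0.3345 0.1422 0.24  ] [0.35  0.205 0.   ]
[0.3222 0.0937 0.24  ] [0.335  0.1461 0.    ]
cabtop [0.3479 0.144  0.24  ]
cabtop [0.5444 0.1978 0.24  ]
cabtop [0.5014 0.3558 0.24  ]
cabtop [0.2944 0.3037 0.24  ]
```

```bash
cat >> h.py <<'E'
def plan(P,yaw,tilt=None,ref=None):
    """target TCP pos P, tool y axis at world yaw (deg, half-turn equivalent), tool z down"""
    s=get_state();R0=R.from_rotvec(s["tool_rot"]);best=None
    for k in(0,180):
        a=np.radians(yaw+k);y=np.array([np.cos(a),np.sin(a),0]);z=np.array([0,0,-1.]);x=np.cross(y,z)
        Rt=R.from_matrix(np.c_[x,y,z]);w=(R0.inv()*Rt).as_rotvec(degrees=True)
        if best is None or np.linalg.norm(w)<np.linalg.norm(best): best=w
    print("slide",np.round(R0.inv().apply(np.array(P)-s["position"])*1000,1),"rot",np.round(best,2))
def st():
    s=get_state();M=R.from_rotvec(s["tool_rot"]).as_matrix();print("t",round(s["time"],2),"tcp",np.round(s["position"],4),"yyaw",np.round(np.degrees(np.arctan2(M[1,1],M[0,1])),2),"z",np.round(M[:,2],4),"j",np.round(s["joint_positions"],3),"F",np.round(s["ft_force"],1),"w",round(s["grip_width"],3))
E
python3 - <<'E'
from h import *
st();s=get_state();m=camera_model("wrist");o,v=ray(m,(256,192))
R0=R.from_rotvec(s["tool_rot"]).inv();print("cam in tool",R0.apply(o-s["position"]),"fwd",R0.apply(v))
Rc=R.from_rotvec(m["rvec"]).as_matrix();print((R0.as_matrix()@Rc.T).round(3))
# doors' yaw
T=camera_model("top")
plan([.5,.0,.42],-1.9);plan([.606,-.2165,.3],0)
E
```

```text
t 0.15 tcp [0.2517 0.5989 0.2467] yyaw 67.21 z [-5.0e-04 -1.4e-03 -1.0e+00] j [-1.159  0.322 -0.07   1.451  0.023  1.371 -0.057] F [-0.1 -0.3 -0.1] w 1.0
cam in tool [ 0.08080213 -0.00045108 -0.13758974] fwd [-0.28673021  0.01060075  0.95795272]
[[-0.    -0.957 -0.291]
 [ 1.    -0.     0.   ]
 [-0.    -0.291  0.957]]
slide [-460.9 -456.2 -172.6] rot [-7.000e-02  6.000e-02  6.911e+01]
slide [-642.5 -614.5  -52.3] rot [-7.000e-02  6.000e-02  6.721e+01]
```

```bash
python3 - <<'E'
from h import *
plan([.55,.10,.38],0)
E
```

```text
slide [-468.3 -344.5 -132.7] rot [-7.000e-02  6.000e-02  6.721e+01]
```

Request:
send_rows:
  rotation:
    - [0, 0, 0]
    - [0, 0, 0]
    - [0, 0, 7]
    - [0, 0, 14]
    - [0, 0, 21]
    - [0, 0, 28]
    - [0, 0, 35]
    - [0, 0, 42]
    - [0, 0, 49]
    - [0, 0, 56]
    - [0, 0, 63]
    - [0, 0, 67.2]
  slide:
    - [0, 0, -45]
    - [0, 0, -90]
    - [0, 0, -133]
    - [-35, -26, -133]
    - [-70, -51, -133]
    - [-110, -81, -133]
    - [-150, -110, -133]
    - [-190, -140, -133]
    - [-230, -169, -133]
    - [-270, -199, -133]
    - [-310, -228, -133]
    - [-350, -257, -133]
  fingers: [-1, -1, -1, -1, -1, -1, -1, -1, -1, -1, -1, -1]
  force: 30

```text
time: 1.35
position: [0.4755, 0.2247, 0.3806]
tool_rot: [-2.226, -2.217, -0.001]
ft_force: [1.0, 0.7, -0.6]
grip_width: 0.998
```

```bash
python3 - <<'E'
from h import *
st();plan([.55,.10,.38],0)
E
```

```text
t 1.35 tcp [0.4755 0.2247 0.3806] yyaw -0.22 z [ 1.e-04  4.e-04 -1.e+00] j [-0.795  0.017  0.309  1.541 -0.005  1.584 -0.49 ] F [ 1.   0.7 -0.6] w 0.998
slide [-124.4   75.     0.5] rot [ 0.01 -0.02 -0.22]
```

Request:
send_rows:
  rotation:
    - [0, 0, 0]
    - [0, 0, 0]
    - [0, 0, 0]
    - [0, 0, 0]
    - [0, 0, 0]
  slide:
    - [-42, 25, 0]
    - [-84, 50, 0]
    - [-115, 68, 0]
    - [-124, 75, 0]
    - [-124, 75, 0]
  fingers: [-1, -1, -1, -1, -1]

```text
time: 1.85
position: [0.5505, 0.1009, 0.3802]
tool_rot: [2.225, 2.217, -0.001]
ft_force: [0.2, 0.8, -0.1]
grip_width: 0.999
```

```bash
cat >> h.py <<'E'
import json
def snap(n,cam="wrist"):
    m=camera_model(cam);im=get_image(cam);cv2.imwrite(f"pics/{n}.png",im[:,:,::-1])
    json.dump({k:np.array(v).tolist() for k,v in m.items()},open(f"pics/{n}.json","w"))
def cm(n): return {k:np.array(v) for k,v in json.load(open(f"pics/{n}.json")).items()}
E
python3 - <<'E'
from h import *
st();snap("w1")
E
```

```text
t 1.85 tcp [0.5505 0.1009 0.3802] yyaw -0.21 z [-5.e-04 -5.e-04 -1.e+00] j [-0.639  0.095  0.45   1.469 -0.041  1.587 -0.196] F [ 0.2  0.8 -0.1] w 0.999
```

View pics/w1.png

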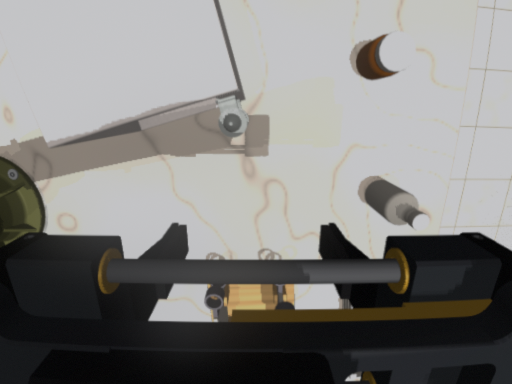

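Request:
send_rows:
  rotation:
    - [0, 0, 0]
    - [0, 0, 0]
    - [0, 0, 0]
    - [0, 0, 0]
  slide:
    - [-45, -5, 0]
    - [-80, -10, 0]
    - [-90, -10, 0]
    - [-90, -10, 0]
  fingers: [-1, -1, -1, -1]

```text
time: 2.3
position: [0.5396, 0.0132, 0.3809]
tool_rot: [-2.221, -2.221, -0.002]
ft_force: [-0.5, -0.0, 0.4]
grip_width: 1.002
```

```bash
python3 - <<'E'
from h import *
st();snap("w2")
crop("pics/w1.png","pics/w1c.png",195,70,90,100,6)
crop("pics/w2.png","pics/w2c.png",195,0,90,100,6)
plan([.604,-.2,.36],0)
E
```

```text
t 2.3 tcp [0.5396 0.0132 0.3809] yyaw 0.0 z [ 5.0e-04  1.2e-03 -1.0e+00] j [-0.561  0.046  0.512  1.516 -0.024  1.585 -0.05 ] F [-0.5 -0.   0.4] w 1.002
slide [-215.2   63.7   20.3] rot [ 0.01 -0.1   0.15]
```

View pics/w1c.png

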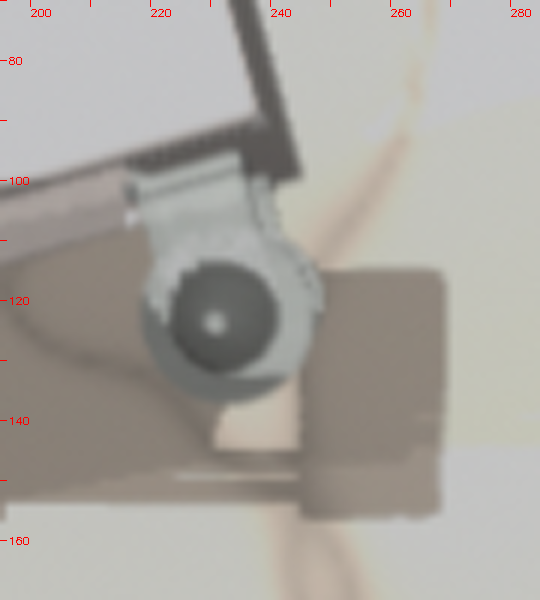

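View pics/w2c.png

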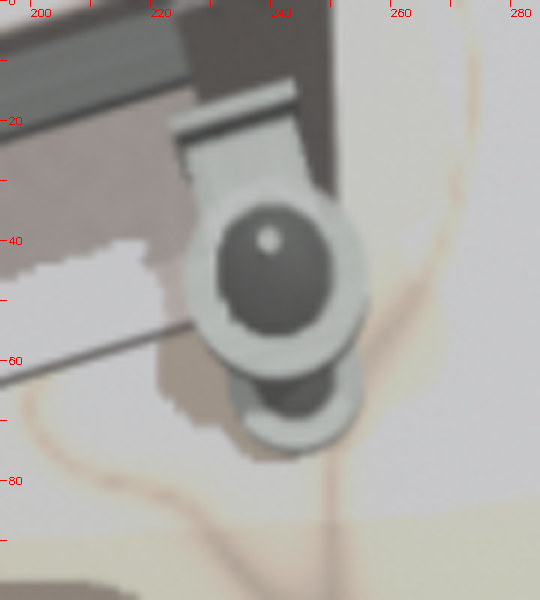

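```bash
python3 - <<'E'
from h import *
a,b=cm("w1"),cm("w2");S=camera_model("scene")
np.set_printoptions(precision=4,suppress=True)
u1,u2=(230.2,123.2),(239.4,39.4)
print(tri([(a,u1),(b,u2)]));print(tri([(a,u1),(b,u2),(S,(406,156.5))]))
print(onz(a,u1,.2),onz(b,u2,.2))
# disc centre: x mid
print(onz(a,(195+232/6-.4,123),.17),onz(b,(195+278/6-.4,45),.17), onz(b,(195+278/6-.4,(378/6-.4)),.17), onz(b,(195+295/6-.4,(453/6-.4)),.06))
# cabinet front edge in w1 : lines
im=cv2.imread("pics/w1.png");crop("pics/w1.png","pics/w1d.png",40,0,220,170,3)
E
```

```text
(array([0.5241, 0.1674, 0.1999]), [array([0.2, 0. ]), array([-0.2, -0. ])])
(array([0.5239, 0.1665, 0.2029]), [array([-0.1,  1. ]), array([-0.5,  0.2]), array([0.6, 0.1])])
[0.5239 0.1675 0.2   ] [0.5244 0.1674 0.2   ]
[0.5252 0.1664 0.17  ] [0.5247 0.1683 0.17  ] [0.5246 0.149  0.17  ] [0.5244 0.1483 0.06  ]
```

Request:
send_rows:
  rotation:
    - [0, 0, 0]
    - [0, 0, 0]
    - [0, 0, 0]
    - [0, 0, 0]
    - [0, 0, 0]
    - [0, 0, 0]
    - [0, 0, 0]
  slide:
    - [-45, 13, 4]
    - [-90, 27, 8]
    - [-135, 40, 12]
    - [-175, 52, 16]
    - [-205, 60, 20]
    - [-215, 64, 20]
    - [-215, 64, 20]
  fingers: [-1, -1, -1, -1, -1, -1, -1]

```text
time: 3.05
position: [0.6049, -0.201, 0.3595]
tool_rot: [-2.219, -2.222, 0.001]
ft_force: [0.9, -0.2, 0.4]
grip_width: 0.995
```

```bash
python3 - <<'E'
from h import *
st();snap("w3")
E
```

```text
t 3.05 tcp [ 0.6049 -0.201   0.3595] yyaw 0.06 z [-1.5e-03  6.0e-04 -1.0e+00] j [-0.238  0.308  0.685  1.317 -0.193  1.584  0.422] F [ 0.9 -0.2  0.4] w 0.995
```

View pics/w3.png

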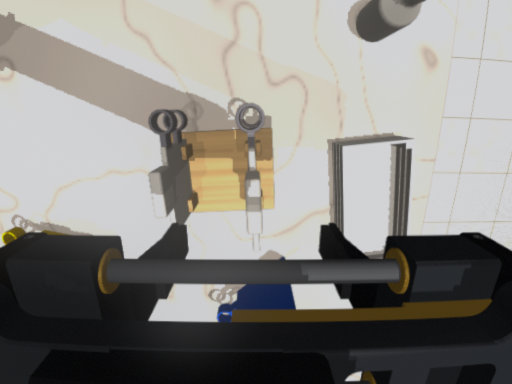

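```bash
python3 - <<'E'
from h import *
crop("pics/w3.png","pics/w3c.png",220,95,70,165,4)
E
```

```text
(no output)
```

View pics/w3c.png

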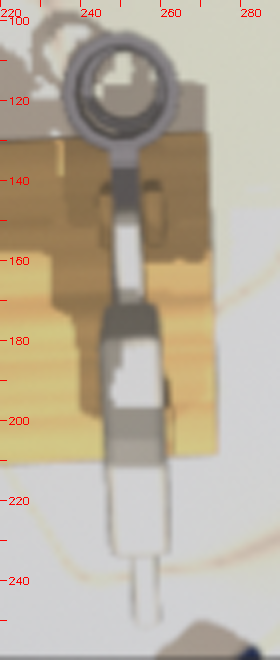

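```bash
python3 - <<'E'
from h import *
np.set_printoptions(precision=4,suppress=True)
a=cm("w3");r=onz(a,(249.9,117.1),.177);p=onz(a,(252.2,179.1),.237);q=onz(a,(254.5,232.9),.237)
print(r,p,q,(p+q)/2);d=p-q;print("len",np.linalg.norm(d),"yaw",np.degrees(np.arctan2(-d[0],d[1])))
c=(p+q)/2;d=r-c;print(np.linalg.norm(d[:2]),np.degrees(np.arctan2(-d[0],d[1])))
S=camera_model("scene");print(tri([(a,(249.9,117.1)),(S,(286.1,197.2))]),tri([(a,(253.3,205)),(S,(244.4,178.8))]))
yw=np.degrees(np.arctan2(-d[0],d[1]));plan([c[0],c[1],.223],2)
E
```

```text
[ 0.6002 -0.1277  0.177 ] [ 0.603  -0.1855  0.237 ] [ 0.6054 -0.2433  0.237 ] [ 0.6042 -0.2144  0.237 ]
len 0.05790585650755437 yaw 2.366143096648258
0.08683078891294913 2.6702475787373268
(array([ 0.6001, -0.1281,  0.1771]), [array([-0.1,  0.4]), array([0.2, 0. ])]) (array([ 0.6038, -0.2146,  0.2337]), [array([-0.3,  0.9]), array([0.5, 0.2])])
slide [-15.1  -0.7 136.9] rot [-0.05 -0.09 -1.83]
```

Request:
send_rows:
  rotation:
    - [0, 0, -2.4]
    - [0, 0, -2.4]
    - [0, 0, -2.4]
    - [0, 0, -2.4]
    - [0, 0, -2.4]
    - [0, 0, -2.4]
    - [0, 0, -2.4]
    - [0, 0, -2.4]
    - [0, 0, -2.4]
    - [0, 0, -2.4]
    - [0, 0, -2.4]
  slide:
    - [-14, -0.7, 20]
    - [-14, -0.7, 50]
    - [-14, -0.7, 80]
    - [-14, -0.7, 105]
    - [-14, -0.7, 125]
    - [-14, -0.7, 137]
    - [-14, -0.7, 137]
    - [-14, -0.7, 137]
    - [-14, -0.7, 137]
    - [-14, -0.7, 137]
    - [-14, -0.7, 137]
  fingers: [-1, -1, -1, -1, -1, -1, -1, 1, 1, 1, 1]
  force: 30

```text
time: 4.2
position: [0.6036, -0.2165, 0.2244]
tool_rot: [2.174, 2.267, 0.001]
ft_force: [0.4, 0.5, 0.2]
grip_width: 0.722
```

```bash
python3 - <<'E'
from h import *
st();snap("s4","scene")
E
```

```text
t 4.2 tcp [ 0.6036 -0.2165  0.2244] yyaw 2.4 z [ 1.3e-03 -2.0e-04 -1.0e+00] j [-0.215  0.358  0.664  1.53  -0.225  1.33   0.513] F [0.4 0.5 0.2] w 0.722
```

Fingers still closing.

Request:
send_rows:
  rotation:
    - [0, 0, 0]
    - [0, 0, 0]
    - [0, 0, 0]
    - [0, 0, 0]
    - [0, 0, 0]
    - [0, 0, 0]
    - [0, 0, 0]
    - [0, 0, 0]
    - [0, 0, 0]
    - [0, 0, 0]
  slide:
    - [0, 0, 0]
    - [0, 0, 0]
    - [0, 0, 0]
    - [0, 0, 0]
    - [0, 0, 0]
    - [0, 0, 0]
    - [0, 0, 0]
    - [0, 0, 0]
    - [0, 0, 0]
    - [0, 0, 0]
  fingers: [1, 1, 1, 1, 1, 1, 1, 1, 1, 1]

```text
time: 5.25
position: [0.6035, -0.2162, 0.2235]
tool_rot: [2.174, 2.268, 0.0]
ft_force: [1.0, -0.0, -1.3]
grip_width: 0.185
```

```bash
python3 - <<'E'
from h import *
st();snap("s5","scene");crop("pics/s5.png","pics/s5c.png",150,80,200,220,3)
E
```

```text
t 5.25 tcp [ 0.6035 -0.2162  0.2235] yyaw 2.42 z [ 4.e-04 -0.e+00 -1.e+00] j [-0.215  0.359  0.664  1.531 -0.225  1.329  0.514] F [ 1.  -0.  -1.3] w 0.185
```

View pics/s5c.png

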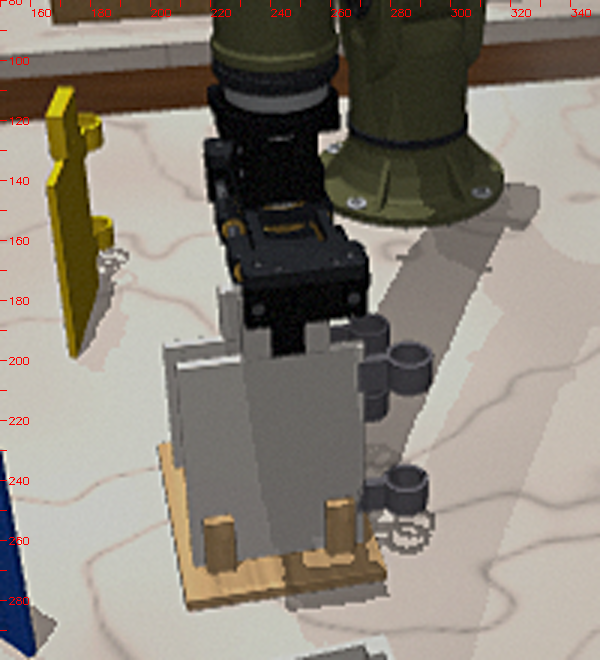

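Request:
send_rows:
  rotation:
    - [0, 0, 0]
    - [0, 0, 0]
    - [0, 0, 0]
    - [0, 0, 0]
    - [0, 0, 0]
    - [0, 0, 0]
    - [0, 0, 0]
    - [0, 0, 0]
    - [0, 0, 0]
  slide:
    - [0, 0, -2]
    - [0, 0, -6]
    - [0, 0, -14]
    - [0, 0, -26]
    - [0, 0, -40]
    - [0, 0, -54]
    - [0, 0, -66]
    - [0, 0, -75]
    - [0, 0, -75]
  fingers: [1, 1, 1, 1, 1, 1, 1, 1, 1]
  force: 45

```text
time: 6.2
position: [0.6036, -0.2169, 0.3005]
tool_rot: [2.173, 2.266, 0.002]
ft_force: [0.0, -0.8, -3.8]
grip_width: 0.179
```

```bash
python3 - <<'E'
from h import *
st();snap("s6","scene");crop("pics/s6.png","pics/s6c.png",150,60,200,220,3);snap("w6")
E
```

```text
t 6.2 tcp [ 0.6036 -0.2169  0.3005] yyaw 2.38 z [ 2.2e-03 -7.0e-04 -1.0e+00] j [-0.219  0.323  0.678  1.417 -0.202  1.469  0.496] F [ 0.  -0.8 -3.8] w 0.179
```

View pics/s6c.png

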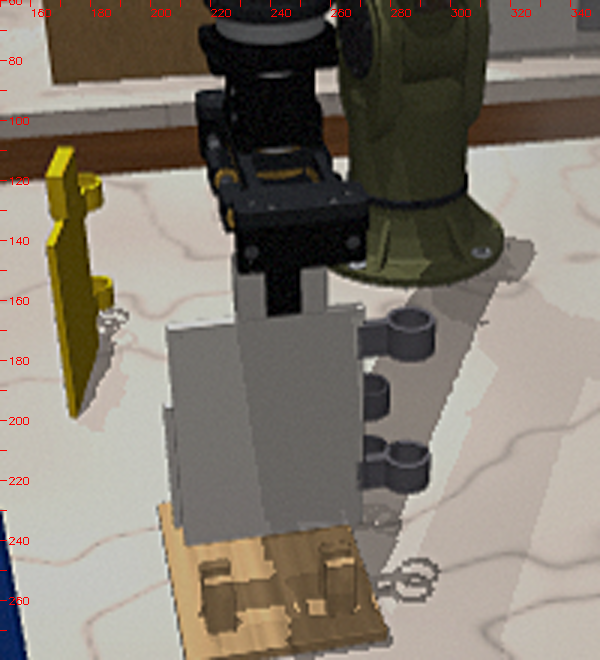

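View pics/w6.png

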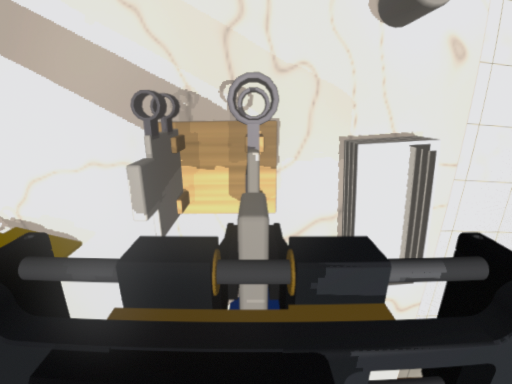

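```bash
python3 - <<'E'
from h import *
crop("pics/w6.png","pics/w6c.png",215,60,75,80,7)
E
```

```text
(no output)
```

View pics/w6c.png

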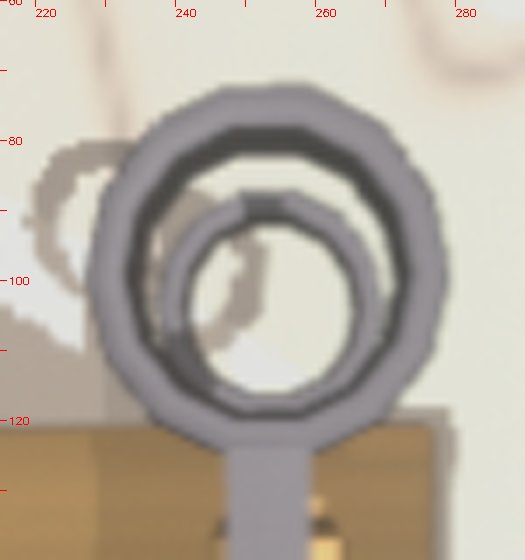

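```bash
python3 - <<'E'
from h import *
np.set_printoptions(precision=4,suppress=True)
a=cm("w6");zo=.042+.3005-.2235
r=onz(a,(252.9,97.9),zo+.135);l=onz(a,(253.1,103.7),zo+.025)
print(r,l,"tilt deg",np.degrees((r-l)[:2]/.11))
s=get_state();print("axis rel tcp",r-s["position"])
for dz in(-.003,.003): print(onz(a,(252.9,97.9),zo+.135+dz))
d=r-s["position"]; plan([.5243-d[0],.167-d[1]-.11,s["position"][2]],2.4)
plan([.5243-d[0],.167-d[1],s["position"][2]],2.4)
S=camera_model("scene");print(tri([(a,(252.9,97.9)),(S,(150+410/3-.3,60+320/3-.3))]))
E
```

```text
[ 0.5986 -0.1288  0.254 ] [ 0.5989 -0.1296  0.144 ] tilt deg [-0.1571  0.4402]
axis rel tcp [-0.0043  0.0876 -0.0444]
[ 0.5986 -0.1286  0.251 ]
[ 0.5986 -0.1289  0.257 ]
slide [188.7 -66.5   0.1] rot [-0.04 -0.01 -0.01]
slide [298.6 -61.9   0.1] rot [-0.04 -0.01 -0.01]
(array([ 0.5985, -0.129 ,  0.2508]), [array([-0.2,  0.7]), array([ 0.2, -0. ])])
```

Request:
send_rows:
  rotation:
    - [0, 0, 0]
    - [0, 0, 0]
    - [0, 0, 0]
    - [0, 0, 0]
    - [0, 0, 0]
    - [0, 0, 0]
    - [0, 0, 0]
    - [0, 0, 0]
    - [0, 0, 0]
    - [0, 0, 0]
    - [0, 0, 0]
    - [0, 0, 0]
  slide:
    - [8, 0, 0]
    - [24, 0, 0]
    - [46, -8, 0]
    - [70, -18, 0]
    - [94, -29, 0]
    - [118, -40, 0]
    - [142, -51, 0]
    - [162, -59, 0]
    - [178, -64, 0]
    - [186, -66, 0]
    - [189, -66.5, 0]
    - [189, -66.5, 0]
  fingers: [1, 1, 1, 1, 1, 1, 1, 1, 1, 1, 1, 1]

```text
time: 7.5
position: [0.5289, -0.0299, 0.2985]
tool_rot: [2.173, 2.268, -0.0]
ft_force: [0.1, 0.4, -4.1]
grip_width: 0.184
```

```bash
python3 - <<'E'
from h import *
st();snap("w7");snap("s7","scene")
crop("pics/w7.png","pics/w7c.png",200,0,100,130,5)
crop("pics/s7.png","pics/s7c.png",250,60,200,180,3)
E
```

```text
t 7.5 tcp [ 0.5289 -0.0299  0.2985] yyaw 2.45 z [ 1.e-04 -2.e-04 -1.e+00] j [-0.532  0.034  0.557  1.688 -0.018  1.424  0.07 ] F [ 0.1  0.4 -4.1] w 0.184
```

View pics/w7c.png

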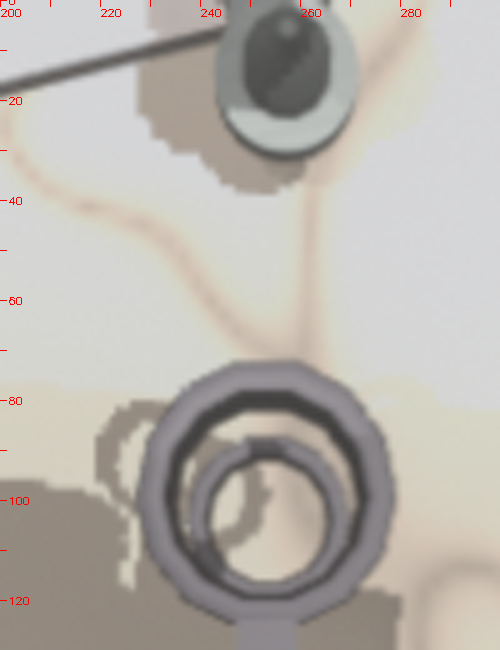

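View pics/s7c.png

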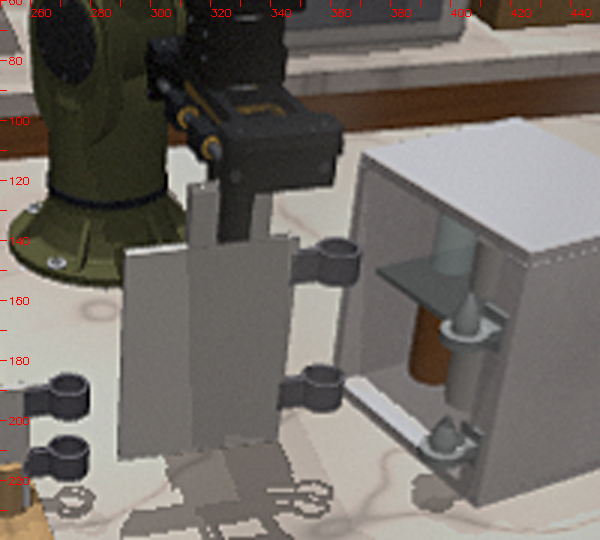

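```bash
python3 - <<'E'
from h import *
np.set_printoptions(precision=4,suppress=True)
a=cm("w7");zo=.042+.2985-.2235
r=onz(a,(252.9,98.0),zo+.135);p=onz(a,(257.2,5.),.2);print("ring",r,"pin",p)
s=get_state();d=r-s["position"];print(d)
plan([.5243-d[0],.167-d[1],s["position"][2]],2.4)
E
```

```text
ring [0.5242 0.0579 0.252 ] pin [0.5245 0.1295 0.2   ]
[-0.0049  0.0891 -0.0465]
slide [109.    4.5  -0.1] rot [ 0.01  0.04 -0.07]
```

```bash
python3 - <<'E'
from h import *
a=cm("w7")
print(onz(a,(257.2,5.),.09), proj(a,[.5243,.167,.2]),proj(a,[.5243,.167,.09]))
E
```

```text
[0.52447647 0.16661283 0.09      ] [259.18594257 -48.92192799] [257.05913165   4.61933225]
```

Request:
send_rows:
  rotation:
    - [0, 0, 0]
    - [0, 0, 0]
    - [0, 0, 0]
    - [0, 0, 0]
    - [0, 0, 0]
    - [0, 0, 0]
    - [0, 0, 0]
    - [0, 0, 0]
    - [0, 0, 0]
    - [0, 0, 0]
  slide:
    - [6, 0.2, 0]
    - [20, 0.8, 0]
    - [38, 1.6, 0]
    - [56, 2.4, 1]
    - [74, 3.1, 2]
    - [89, 3.7, 3]
    - [100, 4.2, 4]
    - [106, 4.5, 5]
    - [109, 4.5, 5]
    - [109, 4.5, 5]
  fingers: [1, 1, 1, 1, 1, 1, 1, 1, 1, 1]

```text
time: 8.6
position: [0.5289, 0.0788, 0.2935]
tool_rot: [2.174, 2.267, -0.0]
ft_force: [0.3, -0.8, -3.7]
grip_width: 0.177
```

```bash
python3 - <<'E'
from h import *
st();snap("w8");snap("s8","scene")
crop("pics/w8.png","pics/w8c.png",210,50,85,85,7)
crop("pics/s8.png","pics/s8c.png",340,100,100,120,5)
E
```

```text
t 8.6 tcp [0.5289 0.0788 0.2935] yyaw 2.4 z [-1.e-04 -2.e-04 -1.e+00] j [-0.639  0.049  0.461  1.683 -0.022  1.415 -0.133] F [ 0.3 -0.8 -3.7] w 0.177
```

View pics/w8c.png

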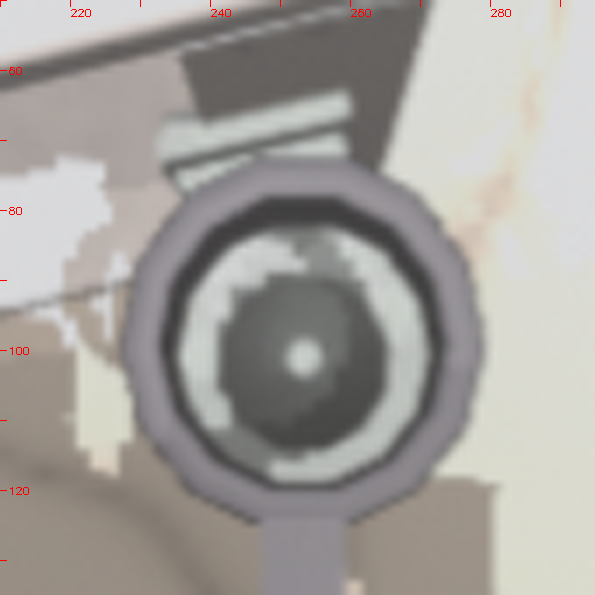

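View pics/s8c.png

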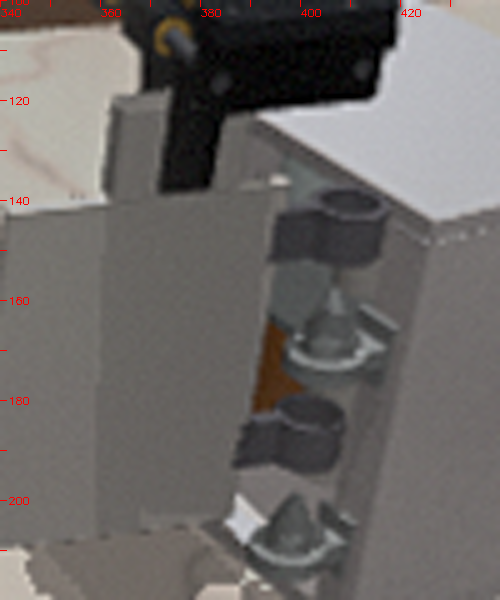

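```bash
python3 - <<'E'
from h import *
a=cm("w8");zo=.042+.2935-.2235
print(onz(a,(253.1,98.1),zo+.135),onz(a,(253,100.7),.2),zo, proj(a,[.5243,.167,.2]))
E
```

```text
[0.524343   0.16655499 0.247     ] [0.52428861 0.16658322 0.2       ] 0.11199999999999996 [253.03537741 100.16493564]
```

Request:
send_rows:
  rotation:
    - [0, 0, 0]
    - [0, 0, 0]
    - [0, 0, 0]
    - [0, 0, 0]
    - [0, 0, 0]
    - [0, 0, 0]
    - [0, 0, 0]
    - [0, 0, 0]
    - [0, 0, 0]
    - [0, 0, 0]
  slide:
    - [0, 0, 3]
    - [0, 0, 8]
    - [0, 0, 13]
    - [0, 0, 18]
    - [0, 0, 23]
    - [0, 0, 28]
    - [0, 0, 33]
    - [0, 0, 37]
    - [0, 0, 40]
    - [0, 0, 40]
  fingers: [1, 1, 1, 1, 1, 1, 1, 1, 1, 1]

```text
time: 9.7
position: [0.5286, 0.0788, 0.2531]
tool_rot: [-2.174, -2.267, 0.001]
ft_force: [0.3, -1.0, -3.4]
grip_width: 0.178
```

```bash
python3 - <<'E'
from h import *
st();snap("s9","scene");snap("w9")
crop("pics/s9.png","pics/s9c.png",340,100,100,120,5)
E
```

```text
t 9.7 tcp [0.5286 0.0788 0.2531] yyaw 2.41 z [-7.e-04 -2.e-04 -1.e+00] j [-0.635  0.068  0.461  1.745 -0.031  1.336 -0.126] F [ 0.3 -1.  -3.4] w 0.178
```

View pics/s9c.png

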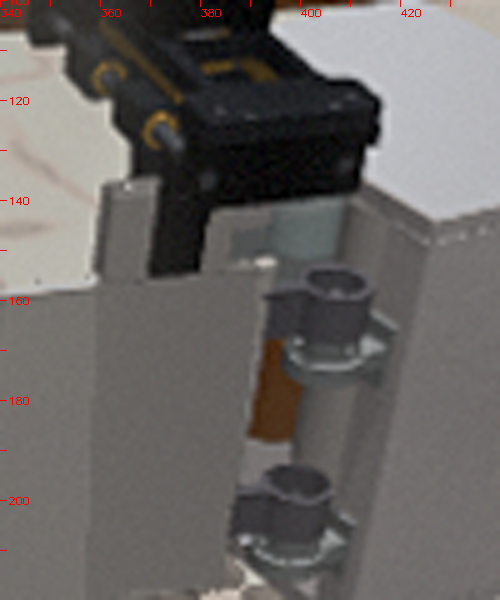

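Request:
send_rows:
  rotation:
    - [0, 0, 0]
    - [0, 0, 0]
    - [0, 0, 0]
    - [0, 0, 0]
    - [0, 0, 0]
    - [0, 0, 0]
    - [0, 0, 0]
  slide:
    - [0, 0, 2]
    - [0, 0, 4]
    - [0, 0, 6]
    - [0, 0, 8]
    - [0, 0, 9]
    - [0, 0, 10]
    - [0, 0, 10]
  fingers: [1, 1, 1, 1, 1, 1, 1]

```text
time: 10.5
position: [0.5288, 0.0789, 0.2434]
tool_rot: [-2.174, -2.268, 0.0]
ft_force: [0.6, -0.5, -4.0]
grip_width: 0.178
```

Request:
send_rows:
  rotation:
    - [0, 0, 0]
    - [0, 0, 0]
    - [0, 0, 0]
  slide:
    - [0, 0, 0.7]
    - [0, 0, 1.2]
    - [0, 0, 1.2]
  fingers: [1, 1, 1]

```text
time: 10.8
position: [0.5288, 0.0789, 0.2423]
tool_rot: [-2.174, -2.268, -0.0]
ft_force: [-0.2, -0.1, -3.9]
grip_width: 0.183
```

Request:
send_rows:
  rotation:
    - [0, 0, 0]
    - [0, 0, 0]
    - [0, 0, 0]
  slide:
    - [0, 0, 0.5]
    - [0, 0, 1]
    - [0, 0, 1]
  fingers: [1, 1, 1]

```text
time: 11.1
position: [0.5289, 0.0789, 0.2415]
tool_rot: [2.174, 2.268, 0.0]
ft_force: [0.4, -0.1, -3.1]
grip_width: 0.18
```

Request:
send_rows:
  rotation:
    - [0, 0, 0]
    - [0, 0, 0]
    - [0, 0, 0]
  slide:
    - [0, 0, 0.4]
    - [0, 0, 0.8]
    - [0, 0, 0.8]
  fingers: [1, 1, 1]

```text
time: 11.4
position: [0.5291, 0.0788, 0.2413]
tool_rot: [2.174, 2.267, 0.001]
ft_force: [-1.3, 0.1, 1.1]
grip_width: 0.178
```

Request:
send_rows:
  rotation:
    - [0, 0, 0]
    - [0, 0, 0]
  slide:
    - [0, 0, 0.3]
    - [0, 0, 0.3]
  fingers: [1, 1]

```text
time: 11.6
position: [0.5292, 0.0787, 0.2412]
tool_rot: [2.174, 2.267, 0.002]
ft_force: [-2.6, -2.1, 5.2]
grip_width: 0.184
```

```bash
python3 - <<'E'
from h import *
st();snap("s10","scene")
crop("pics/s10.png","pics/s10c.png",340,100,100,120,5)
E
```

```text
t 11.6 tcp [0.5292 0.0787 0.2412] yyaw 2.4 z [ 1.1e-03  3.0e-04 -1.0e+00] j [-0.634  0.075  0.462  1.763 -0.035  1.311 -0.122] F [-2.6 -2.1  5.2] w 0.184
```

View pics/s10c.png

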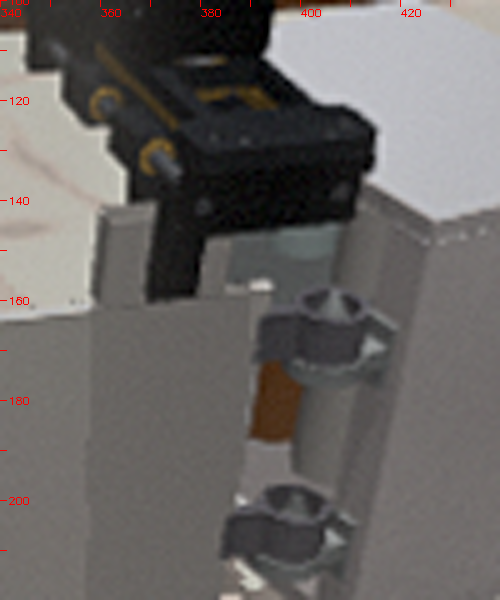

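Request:
send_rows:
  rotation:
    - [0, 0, 0]
    - [0, 0, 0]
    - [0, 0, 0]
    - [0, 0, 0]
    - [0, 0, 0]
    - [0, 0, 0]
    - [0, 0, 0]
    - [0, 0, 0]
  slide:
    - [0, 0, 0]
    - [0, 0, 0]
    - [0, 0, 0]
    - [0, 0, 0]
    - [0, 0, 0]
    - [0, 0, 0]
    - [0, 0, 0]
    - [0, 0, 0]
  fingers: [0.5, 0.4, 0.2, 0, 0, 0, 0, 0]

```text
time: 12.45
position: [0.5289, 0.0789, 0.2403]
tool_rot: [2.174, 2.268, 0.0]
ft_force: [1.3, -0.1, 0.1]
grip_width: 0.497
```

```bash
python3 - <<'E'
from h import *
st();snap("w11")
E
```

```text
t 12.45 tcp [0.5289 0.0789 0.2403] yyaw 2.41 z [ 1.e-04  1.e-04 -1.e+00] j [-0.634  0.076  0.462  1.764 -0.035  1.31  -0.122] F [ 1.3 -0.1  0.1] w 0.497
```

View pics/w11.png

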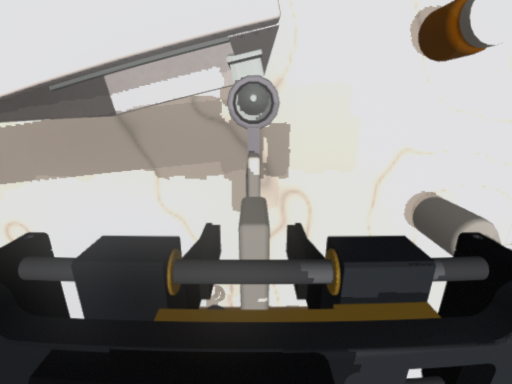

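The fingers are clear on both sides of the tab (tab at column 255, fingers at 212 and 298), and the pin tip is centred in the ring at (253,100). Now straight up.

Request:
send_rows:
  rotation:
    - [0, 0, 0]
    - [0, 0, 0]
    - [0, 0, 0]
    - [0, 0, 0]
    - [0, 0, 0]
    - [0, 0, 0]
    - [0, 0, 0]
    - [0, 0, 0]
    - [0, 0, 0]
    - [0, 0, 0]
  slide:
    - [0, 0, -4]
    - [0, 0, -14]
    - [0, 0, -30]
    - [0, 0, -50]
    - [0, 0, -72]
    - [0, 0, -94]
    - [0, 0, -112]
    - [0, 0, -120]
    - [0, 0, -120]
    - [0, 0, -120]
  fingers: [0, 0, 0, 0, 0, 0, 0, 0, 0, 0]

```text
time: 13.5
position: [0.5286, 0.0789, 0.3597]
tool_rot: [-2.174, -2.267, 0.001]
ft_force: [0.8, 1.0, 0.4]
grip_width: 0.498
```

```bash
python3 - <<'E'
from h import *
st();snap("w12");snap("s12","scene")
crop("pics/s12.png","pics/s12c.png",200,90,240,180,3)
crop("pics/w12.png","pics/w12c.png",200,60,100,190,3)
E
```

```text
t 13.5 tcp [0.5286 0.0789 0.3597] yyaw 2.41 z [-7.e-04 -2.e-04 -1.e+00] j [-0.643  0.035  0.461  1.567 -0.015  1.545 -0.139] F [0.8 1.  0.4] w 0.498
```

View pics/s12c.png

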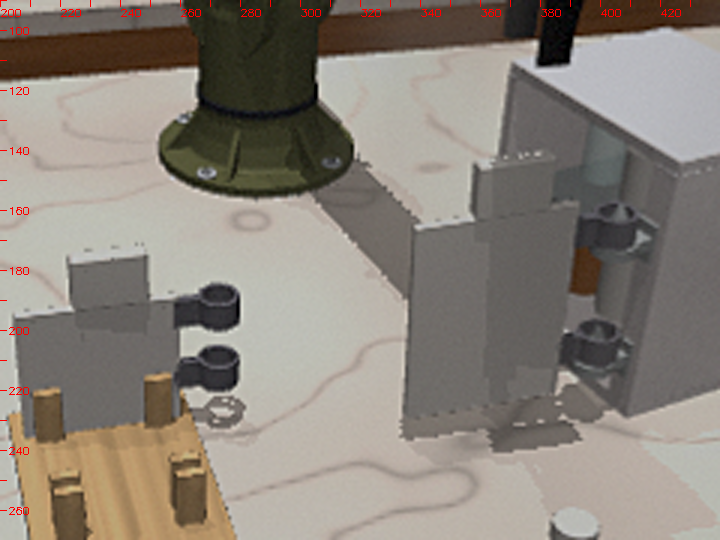

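View pics/w12c.png

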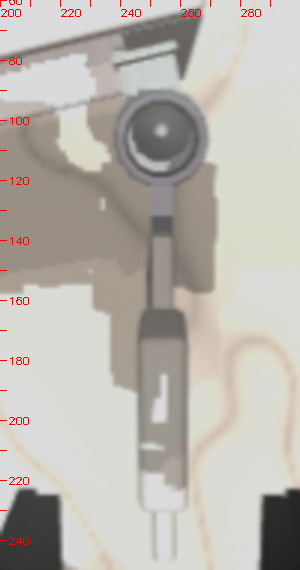

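```bash
python3 - <<'E'
from h import *
S=camera_model("scene");print(proj(S,[.5243,.167,.195]),proj(S,[.5243,.167,.085]),get_state()["qd"].round(3))
print(close_job())
E
```

```text
[406.31417835 159.73404181] [398.68802782 199.573631  ] [ 0.001  0.002 -0.001 -0.001  0.002  0.002  0.001]
the job is handed in; nothing more can be done
None
```

I hung the taller door on the cabinet's two hinge pins and handed the job in at about 13.5 s. No verdict is reported, so this rests on my own checks.

- **Taking the door:** The taller door was the front one in the rack. I gripped its tab, raised it 77 mm straight up and brought it in from the open side. Before lowering, the wrist camera put the upper ring within about 0.1 mm of the pin axis.
- **Seating:** I lowered it in small steps until the wrist force swung from about -4 N (carrying the door) to +5 N (door resting on the brackets). I then opened the fingers and lifted clear; the force reading was back near zero.
- **Last pictures:** Both knuckles are down on their brackets with the pin tips showing through the rings. The door is upright and open, and the shorter door is still standing in its slot. The upper knuckle appeared about 1 pixel (2–3 mm) from where a fully seated one should be in the scene camera. That is close to its calibration error.
- **Disagreement:** My first estimate of the pins, from the scene and top pictures, was about 4 mm off in y from the wrist camera's. I used the wrist value, which later views confirmed.

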